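Press-test suction cups off a window bird feeder and sort supple from perished

ROBOT

A 6-joint arm with a two-finger parallel gripper is mounted at the origin on the work surface. World frame = base frame: x ahead of the robot, y to its left, z up, the work surface at z = 0. Lengths are in mm, angles in rad, forces in N, time in s.
With the tool pointing down it reaches from about 350 to 875 mm from the base axis. Payload 4.2 kg.
Tool frame: the origin (TCP) lies midway between the tips of the shut fingers; the grasp point (between the pads) lies 19 mm behind it; y points along the fingers, x is the direction in which the jaws open and shut, and the axes are right-handed (so a half turn about y gives the same grasp; the last joint's range is limited). The gripper opens to 85 mm and grips with 20 to 120 N. Pads are 22 mm wide; open, the fingers measure 114 mm over their backs; the gripper's body (76 mm by 85 mm) begins 54 mm behind the grasp point. The pads swing forward as they close: fully open they stand 13 mm farther back than shut.
Start: joints at [1.491, 0.385, 0.008, 0, -1.194, -0.259], TCP at [207.689, 589.461, 231.312] pointing down, gripper open.
Joint ranges: [-3.14, 3.14], [-1.21, 2.06], [-1.07, 1.41], [-3.16, 2.05], [-2.99, -0.16], [-3.1, 3.1]. Speed limits (rad/s): [2.79, 2.79, 3.14, 3.14, 3.14, 3.14].

INTERFACE

Orientations are given as a unit quaternion [x, y, z, w].
In Python, from bench import read_state, get_image, job_done gives the robot as it stands.
- The arm moves only by the tool play_rows, never from a script. Its argument "series" is a list of rows, each a list of 7 numbers: the shift along the tool's x, y, z in m, then the turn, a rotation vector about the tool's x, y, z in rad, then the finger opening in m, from 0 to 0.0854. In form: [[x, y, z, wx, wy, wz, claw], ...]. A call has 1 to 10 rows; each row shifts and turns the pose as measured when the row begins, along the tool's axes as they then stand; what a row does not reach is not made up. A row lasts 1/10 s, in which the tool goes at most 50 mm and 8.59 degrees, less where a joint would pass 70% of its speed; a pose out of reach is approached as far as the arm can. A call with a gripper value outside its range is refused whole. The fingers move at their own pace and stop on an object; the grip force is fixed at half the most. Time passes only in rows, so rows that do not move let the fingers close. It gives the time, the measured TCP pose, the force and the opening at its end, in the units of the state.
- read_state(): the state, without advancing time (a new reading comes with each control period).
- get_image(name): name is "scene" or "top"; returns a dict with "color" (400x640x3 uint8, red, green, blue), "intrinsics" (3x3 intrinsics, pixels), "origin" and "orientation" of the camera in the world. Camera axes: x right, y down, z forward; pixel columns grow to the right and rows downward; lengths in mm; the calibration is good to about 2 mm. A picture is of the moment at which its call begins. There is no depth.
- job_done(): hands the job in, once; it reports no verdict.
The state is a dict: "clock": time; "joints": joint angles; "joint_vel": joint speeds; "joint_efforts": joint torques, N m; "position": TCP position; "ee_rot": TCP orientation; "contact_force": force on the tool from outside, world axes, zero at the start; "wrist_torque": the same for the moment, N m; "gripper_width": finger opening in mm.
Only numpy, scipy, OpenCV 4.12 (cv2) and the standard library are available. Lean on these libraries where they do the work, as an engineer would, in place of code of your own. Each camera call takes 0.05 s, during which the arm holds its last target. There are 200 camera calls.

TASK

These four suction cups came off the window bird feeder and some may have perished. Work along the timber offcut from the robot's left to its right: press each cup's knob straight down about 5 mm where it stands and hold it there a moment to feel how hard it pushes back, never squashing a cup flat. Stand the supple ones knob up in the feeder's white seed tray, leave the stiff, perished ones standing where they are on the offcut for the rubbish, and disturb nothing else on the bench.

Things in the scene. Friction and masses are not known exactly. Their poses are not given: they have to be found in the camera images.
- cup_1: black rubber suction cup off the window feeder, standing rim down: round skirt 60 mm across rising as a low dome to 16 mm height, then an upright round knob 16 mm in diameter with a flat top 38 mm above the rim; 48 g. Origin: centre of the rim's underside, z up through the knob. Supple or perished, which cannot be seen. Lifted by the knob, which may also be pressed while gripped
- cup_2: another suction cup, the same to look at as cup_1 (60 mm rim, knob 16 mm in diameter, 38 mm high; origin at the centre of the rim's underside, z up), supple or perished
- cup_3: another suction cup, the same to look at as cup_1 (60 mm rim, knob 16 mm in diameter, 38 mm high; origin at the centre of the rim's underside, z up), supple or perished
- cup_4: another suction cup, the same to look at as cup_1 (60 mm rim, knob 16 mm in diameter, 38 mm high; origin at the centre of the rim's underside, z up), supple or perished
- knob_1 (a joint): how far cup_1's knob is pressed down towards its rim, in m: 0 at rest, 0.005 wanted, 0.010 squashed flat. It springs back when let go. The push back grows in proportion to the depth: at 5 mm about 3 to 4 N in a supple cup, about 12 to 14 N in a perished one
- knob_2 (a joint): how far cup_2's knob is pressed down towards its rim, in m: 0 at rest, 0.005 wanted, 0.010 squashed flat. It springs back when let go. The push back grows in proportion to the depth: at 5 mm about 3 to 4 N in a supple cup, about 12 to 14 N in a perished one
- knob_3 (a joint): how far cup_3's knob is pressed down towards its rim, in m: 0 at rest, 0.005 wanted, 0.010 squashed flat. It springs back when let go. The push back grows in proportion to the depth: at 5 mm about 3 to 4 N in a supple cup, about 12 to 14 N in a perished one
- knob_4 (a joint): how far cup_4's knob is pressed down towards its rim, in m: 0 at rest, 0.005 wanted, 0.010 squashed flat. It springs back when let go. The push back grows in proportion to the depth: at 5 mm about 3 to 4 N in a supple cup, about 12 to 14 N in a perished one
- board: rough-sawn fence paling offcut fixed flat on the bench, 150 (x) x 360 (y) x 19 mm thick; origin at the centre of its underside, its top 19 mm above the bench. The cups stand on it in a row along its y, at about +135 (left as the robot sees it), +45, -45 and -135 mm, some 20 mm on the robot's side of its middle line; a pencil lies beyond the row
- tray: the feeder's seed tray, loose white plastic, 260 (its x) x 130 (its y) x 18 mm high, walls and floor 3 mm, one cross wall in the middle as high as the rim making two compartments of 125 x 124 mm centred at x = -65 and +65 mm; origin at the centre of its underside
- saucer: loose white ceramic saucer, bystander, 170 mm across and 20 mm high, with a flat round well about 100 mm across whose floor is 5 mm above the bench; origin at the centre of its underside
- pencil: flat carpenter's pencil, bystander, 12 x 190 x 8 mm, lying along the board's y; origin under its middle
- steel_cup: steel cup, bystander, 80 mm across, 85 mm high; origin under its centre
- wooden_spoon: wooden spoon, bystander, about 270 mm long, lying on the bench; origin within its length
- scoop: sheet-metal seed scoop, bystander, 62 mm wide, 38 mm high, 190 mm long with its handle; origin under the middle of its pan
- seed_jar: glass jar with steel lid, bystander, 72 mm across, 120 mm high; origin under its centre
- flower_pot: small terracotta pot, bystander, 102 mm across, 80 mm high; origin under its centre
Mind the look-alikes: they are no part of the job. Leave any green or red look-alike of the cup_1 alone. What is shaped like the cup_4 but yellow is not meant.

How it is judged:
By the outcome, as a careful person would: the job done as asked, in the order asked, and still so for the second after the job is handed in, with the robot touching nothing.
It also fails if it takes over 72 s, if anything falls off the work surface, if the arm or the gripper's body presses on something with over 40 N, if the wrist force passes 120 N, or if a joint passes its speed limit or range.

## Working session

There is one attempt and no reset: what is moved stays moved. The work goes in short steps, Python scripts to look and compute and a tool call to move; the robot and the scene stay as the last step left them, time stands still between calls to the robot, and variables do not carry over. Pictures are saved under pics/ and viewed, about 8 in all and at most 12, crops included, and the job is handed in when it is done.

Besides the shell and the picture viewer there is one more tool, called after "Request:" as name([rows], argument=value, ...), one row to a line, values as JSON. play_rows: Moves the arm, as the interface text tells. Its arguments: {"type":"object","properties":{"series":{"type":"array","items":{"type":"array","items":{"type":"number"}}}},"required":["series"]}

```bash
mkdir -p pics; cat > h.py <<'E'
import numpy as np,cv2
from scipy.spatial.transform import Rotation as R
from bench import read_state,get_image,job_done
def snap(n,f):
    d=get_image(n); cv2.imwrite('pics/'+f,d['color'][:,:,::-1]); return d
def ray(d,u,v,z):
    K=np.array(d['intrinsics']);r=R.from_quat(d['orientation']).as_matrix()@np.linalg.inv(K)@[u,v,1]
    o=np.array(d['origin']);return (o+r*(z-o[2])/r[2]).round(1)
def proj(d,p):
    K=np.array(d['intrinsics']);q=K@(R.from_quat(d['orientation']).as_matrix().T@(np.array(p)-d['origin']));return (q[:2]/q[2]).round(1)
E
python3 - <<'E'
from h import *
for n in('scene','top'):
    d=snap(n,n+'1.png');print(n,d['origin'],d['orientation'],d['intrinsics'])
s=read_state();print({k:np.round(v,3) for k,v in s.items()})
print(R.from_quat(s['ee_rot']).as_matrix().round(3))
E
```

```text
scene [1038.21239548  871.56154596 1060.40361876] [ 0.22120085  0.90008675 -0.36341381 -0.09404485] [[503.04679764   0.         314.57050624]
 [  0.         503.04679764 196.60213511]
 [  0.           0.           1.        ]]
top [ 427.16083144  -11.52279086 1391.37919388] [-0.69615223  0.7161667  -0.02477146  0.04317062] [[515.5188286    0.         324.1307329 ]
 [  0.         515.5188286  201.00201993]
 [  0.           0.           1.        ]]
{'clock': np.float64(0.1), 'joints': array([ 1.491,  0.385,  0.007, -0.   , -1.194, -0.259]), 'joint_vel': array([-0.001, -0.001,  0.003,  0.003, -0.001,  0.001]), 'joint_efforts': array([ 0.0000e+00, -3.9332e+01,  1.8893e+01,  4.1980e+00, -3.0000e-03,
        0.0000e+00]), 'position': array([207.554, 588.97 , 230.314]), 'ee_rot': array([ 0.409, -0.577,  0.578, -0.408]), 'contact_force': array([-0.565,  0.655, -1.015]), 'wrist_torque': array([ 0.019, -0.049, -0.001]), 'gripper_width': np.float64(85.446)}
[[-0.333 -0.001  0.943]
 [-0.943 -0.002 -0.333]
 [ 0.002 -1.     0.   ]]
```

View pics/top1.png

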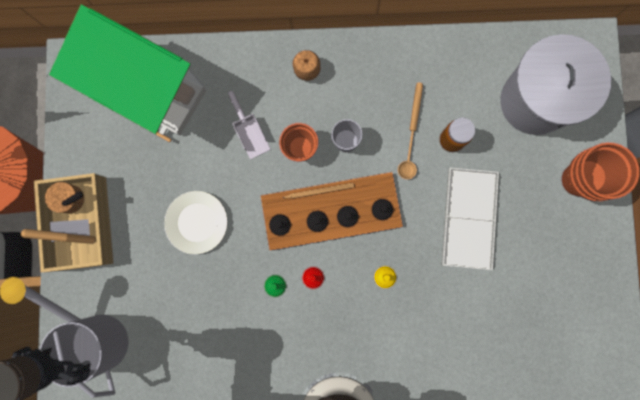

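View pics/scene1.png

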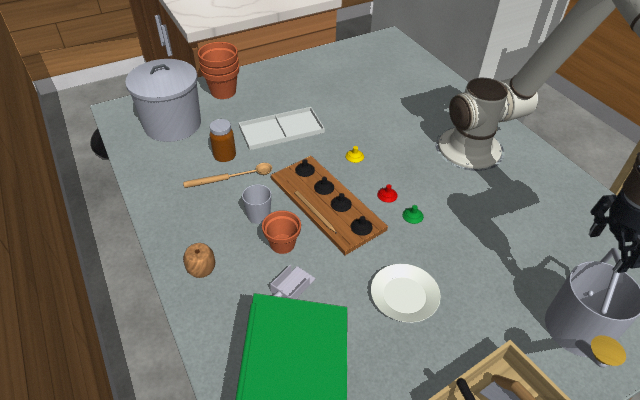

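```bash
cat > m.py <<'E'
from h import *
d={n:get_image(n) for n in('scene','top')}
def blobs(n,lo=150,hi=1200):
    im=d[n]['color'];m=(im.max(2)<60).astype(np.uint8)
    k,l,s,c=cv2.connectedComponentsWithStats(m)
    x0,x1,y0,y1={'top':(260,410,170,260),'scene':(260,400,140,260)}[n]
    return [(c[i].round(1),s[i]) for i in range(1,k) if s[i][4]>50 and x0<c[i][0]<x1 and y0<c[i][1]<y1]
for n in d:
    for c,s in blobs(n): print(n,c,s,ray(d[n],*c,19+10))
w=(d['top']['color'].min(2)>190).astype(np.uint8);w[:,:430]=0;w[:,510:]=0;w[:150]=0;w[280:]=0
t=cv2.minAreaRect(cv2.findNonZero(w));print(t)
for p in cv2.boxPoints(t): print(ray(d['top'],*p,18))
a=cv2.cvtColor(d['top']['color'],4)
cv2.imwrite('pics/z.png',np.vstack([cv2.resize(a[170:255,255:410],None,fx=4.8,fy=4.8,interpolation=2)[:300,:740],cv2.resize(cv2.cvtColor(d['scene']['color'],4)[145:250,270:395],(740,0) if 0 else (740,290),interpolation=2)]))
E
python3 m.py
```

```text
scene [304.4 169. ] [295 160  20  17 214] [ 537.4 -124.8   29. ]
scene [323.7 186.4] [314 177  20  18 236] [521.3 -32.6  29. ]
scene [340.7 203.2] [331 194  21  18 261] [510.8  48.5  29. ]
scene [361.1 226.1] [351 216  21  19 291] [504.2 147.8  29. ]
top [382.2 209.2] [373 200  20  20 312] [ 532.7 -130.7   29. ]
top [347.5 216. ] [338 207  21  19 312] [517.4 -38.5  29. ]
top [317.2 221. ] [308 212  20  19 310] [506.4  42.   29. ]
top [279.7 224.6] [270 215  21  20 314] [499.7 141.6  29. ]
((470.93115234375, 219.68006896972656), (43.178001403808594, 95.3313980102539), 4.236394882202148)
[ 380.  -292.9   18. ]
[ 631.7 -324.1   18. ]
[ 619.5 -437.7   18. ]
[ 368.8 -404.7   18. ]
```

View pics/z.png

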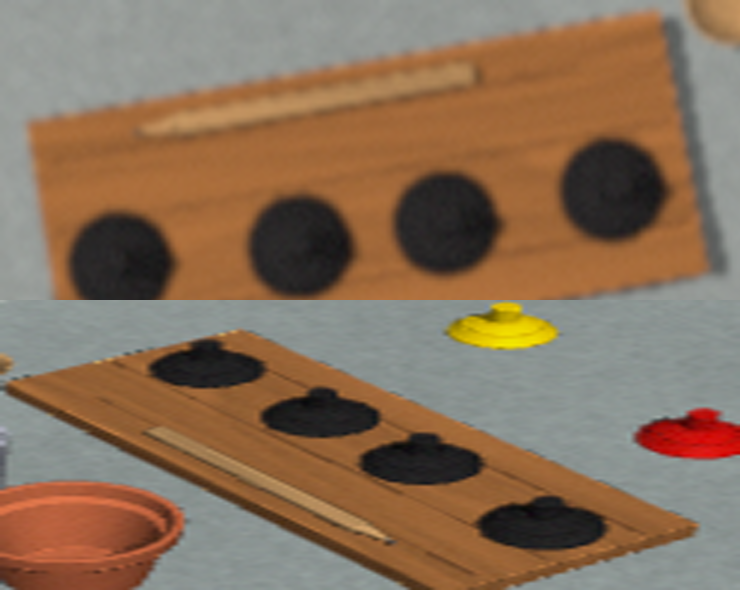

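```bash
python3 - <<'E'
from h import *
d={n:get_image(n) for n in('scene','top')}
S=[(362.7,218.9),(341.8,195.7),(324.4,179.4),(305.1,161.7)]
T=[(279.7,224.6),(317.2,221),(347.5,216),(382.2,209.2)]
for s,t in zip(S,T): print(ray(d['scene'],*s,56),ray(d['top'],*t,22),'rim ellipse scene px of top est',proj(d['scene'],ray(d['top'],*t,19)))
# red cup as check; rim extents in scene: lower/left/right extremes
for n in d:
    im=d[n]['color'].astype(int);
    for c,m in (('red',(im[...,0]>120)&(im[...,1]<60)&(im[...,2]<60)),):
        m=m.astype(np.uint8)
        k,l,st,ce=cv2.connectedComponentsWithStats(m)
        for i in range(1,k):
            if 60<st[i][4]<600: print(n,c,ce[i].round(1),st[i],ray(d[n],*ce[i],8))
E
```

```text
[501.1 147.1  56. ] [500.1 142.4  22. ] rim ellipse scene px of top est [361.1 226.8]
[507.5  46.6  56. ] [506.8  42.3  22. ] rim ellipse scene px of top est [340.6 203.8]
[519.3 -33.1  56. ] [517.8 -38.7  22. ] rim ellipse scene px of top est [323.6 187.2]
[ 534.1 -126.2   56. ] [ 533.3 -131.3   22. ] rim ellipse scene px of top est [304.5 169.7]
scene red [387.3 194.5] [378 185  19  17 218] [361.1  64.2   8. ]
top red [312.3 277.4] [303 268  20  20 300] [357.9  59.8   8. ]
```

Request:
play_rows([
  [0,-0.03,0,0,0,0,0],
  [0,-0.03,0,0,0,0,0],
  [0.0,0,0.05,0,0.1,0,0],
  [0.05,0,0.03,0,0.1,0,0],
  [0.05,0,0.03,0,0.1,0,0],
])

```text
clock: 0.8
position: [260.4, 470.0, 287.3]
ee_rot: [0.318, -0.63, 0.635, -0.314]
contact_force: [0.4, 0.2, 0.8]
gripper_width: 12.1
```

Request:
play_rows([
  [0.04,0,0.03,0,0.14,0,0],
  [0.04,0,0.03,0,0.14,0,0],
  [0.02,0,0.04,0,0.14,0,0],
  [0,0,0.04,0,0.14,0,0],
  [0,0,0.04,0,0.14,0,0],
  [0,0,0.03,0,0.1,0,0],
])

```text
clock: 1.4
position: [298.3, 213.8, 289.5]
ee_rot: [0.033, -0.703, 0.709, -0.033]
contact_force: [0.3, 0.8, 0.6]
gripper_width: -0.3
```

```bash
cat >> h.py <<'E'
C=np.array([[500.6,144.7],[507.2,44.5],[518.5,-36],[533.7,-128.8]])
YAW=-173
def plan(x,y,z,yaw=YAW):
    s=read_state();r=R.from_quat(s['ee_rot']);c,q=np.cos(np.radians(yaw)),np.sin(np.radians(yaw))
    g=R.from_matrix(np.array([[c,0,-q],[q,0,c],[0,-1,0]]))
    v=(r.inv()*g).as_rotvec()
    print('t',s['clock'],'pos',np.round(s['position'],1),'F',np.round(s['contact_force'],2),'w',round(float(s['gripper_width']),1))
    print('turn(rad)',v.round(3),'shift(m), after the turn',(g.inv().apply(np.array([x,y,z])-s['position'])/1000).round(4),'now-frame',(r.inv().apply(np.array([x,y,z])-s['position'])/1000).round(4))
E
python3 -c "
from h import *
plan(*C[0],85)"
```

```text
t 1.4 pos [298.3 213.8 289.5] F [0.32 0.75 0.61] w -0.3
turn(rad) [-0.008 -0.028  0.001] shift(m), after the turn [-0.1924  0.2045  0.0932] now-frame [-0.1951  0.2051  0.086 ]
```

Request:
play_rows([
  [0,0,0,-0.008,-0.028,0.001,0],
  [-0.039,0.03,0.019,0,0,0,0],
  [-0.039,0.04,0.019,0,0,0,0],
  [-0.039,0.04,0.019,0,0,0,0],
  [-0.039,0.04,0.019,0,0,0,0],
  [-0.035,0.04,0.017,0,0,0,0],
  [0,0,0,0,0,0,0],
])

```text
clock: 2.1
position: [482.1, 151.2, 122.2]
ee_rot: [-0.04, 0.71, -0.701, 0.047]
contact_force: [-0.9, -0.2, 0.5]
gripper_width: 0.1
```

```bash
python3 -c "
from h import *
plan(*C[0],75)
a=snap('scene','s2.png')['color'];b=snap('top','t2.png')['color']
a=cv2.resize(a[170:250,310:410],(700,560),interpolation=2);cv2.imwrite('pics/z2.png',a[:,:,::-1])"
```

```text
t 2.1 pos [482.1 151.2 122.2] F [-0.92 -0.21  0.51] w 0.1
turn(rad) [ 0.013  0.    -0.011] shift(m), after the turn [-0.0175  0.0472  0.0087] now-frame [-0.017   0.0473  0.0093]
```

View pics/z2.png

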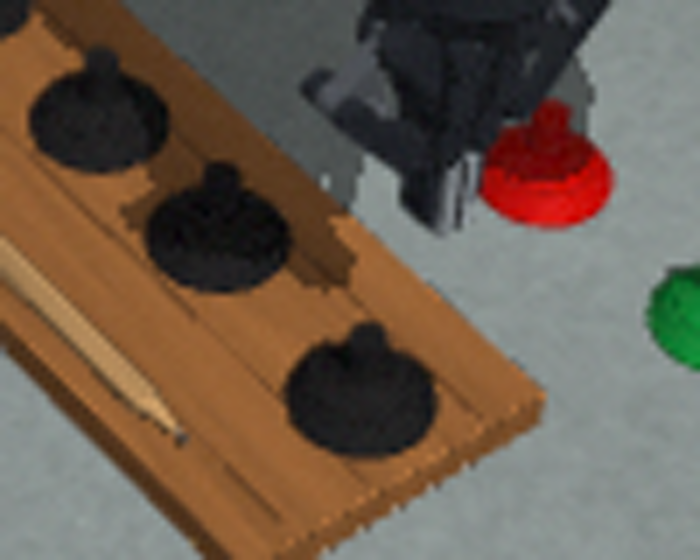

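```bash
python3 -c "
from h import *
d=get_image('scene');t=get_image('top');p=read_state()['position']
print(p,proj(d,p),'seen ~373.5,201.5', ray(d,373.2,201.8,p[2]))
print(ray(d,362.7,217.5,57), proj(t,p))
b=cv2.resize(t['color'][190:250,250:330],(720,540),interpolation=2);cv2.imwrite('pics/z3.png',b[:,:,::-1])
"
```

```text
[482.0355118  154.18435231 129.7887189 ] [372.7 199.1] seen ~373.5,201.5 [486.1 162.9 129.8]
[499.1 143.5  57. ] [270.1 229.9]
```

Request:
play_rows([
  [-0.017,0.02,0.009,0.013,0,-0.011,0],
  [0,0.012,0,0,0,0,0],
  [0,0,0,0,0,0,0],
  [0,0,0,0,0,0,0],
])

```text
clock: 2.7
position: [500.8, 151.8, 105.8]
ee_rot: [-0.038, 0.71, -0.7, 0.057]
contact_force: [-0.1, -0.3, -0.4]
gripper_width: 0.1
```

```bash
python3 -c "
from h import *
plan(*C[0],75)
a=snap('scene','s4.png');print(proj(a,read_state()['position']));a=a['color']
a=cv2.resize(a[190:240,335:395],(720,600),interpolation=2);cv2.imwrite('pics/z4.png',np.clip(a[:,:,::-1]*1.8,0,255))"
```

```text
t 2.7 pos [500.8 151.8 105.8] F [-0.15 -0.33 -0.41] w 0.1
turn(rad) [ 0.013  0.012 -0.027] shift(m), after the turn [0.0011 0.0308 0.007 ] now-frame [0.002  0.0307 0.0074]
[365.3 207.3][ WARN:0@1.575] global loadsave.cpp:1063 imwrite_ Unsupported depth image for selected encoder is fallbacked to CV_8U.
```

View pics/z4.png

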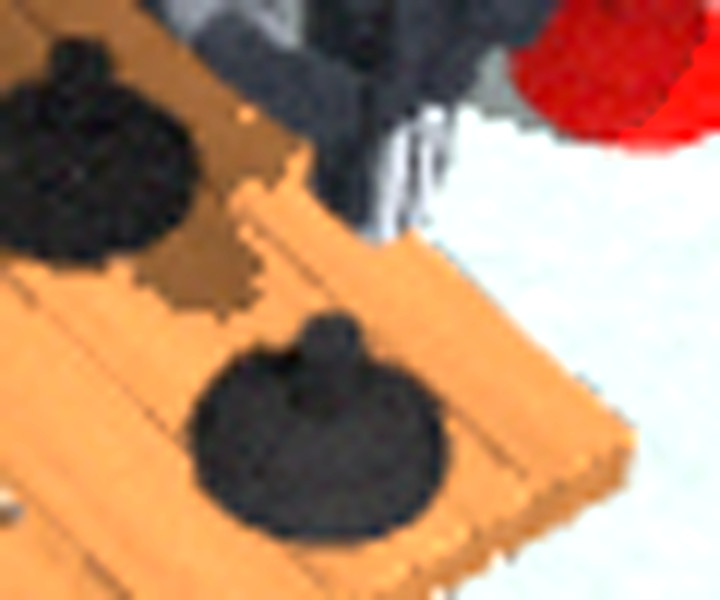

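Request:
play_rows([
  [0.002,0.02,0.007,0.013,0.012,-0.027,0],
  [0,0,0,0,0,0,0],
  [0,0,0,0,0,0,0],
])

```text
clock: 3.05
position: [500.5, 146.6, 89.7]
ee_rot: [-0.042, 0.707, -0.705, 0.046]
contact_force: [0.3, -0.8, 1.1]
gripper_width: 0.4
```

```bash
python3 -c "
from h import *
plan(*C[0],66)
a=snap('scene','s5.png')
plan(*C[0],66)
print(proj(a,read_state()['position']))
b=snap('top','t5.png')
plan(*C[0],66)"
```

```text
t 3.05 pos [500.5 146.6  89.7] F [ 0.31 -0.75  1.1 ] w 0.4
turn(rad) [ 0.003  0.002 -0.007] shift(m), after the turn [0.0002 0.0237 0.0019] now-frame [0.0003 0.0237 0.0019]
t 3.1 pos [500.2 146.5  89.5] F [ 0.13 -0.23  1.06] w -0.1
turn(rad) [ 0.003  0.002 -0.006] shift(m), after the turn [-0.0002  0.0235  0.0018] now-frame [-0.      0.0235  0.0019]
[363.9 210.1]
t 3.15 pos [500.2 146.4  89.4] F [-0.3  -0.35  0.38] w -0.2
turn(rad) [ 0.003  0.002 -0.006] shift(m), after the turn [-0.0001  0.0234  0.0018] now-frame [-0.      0.0234  0.0018]
```

Request:
play_rows([
  [0,0.012,0.002,0.003,0.002,-0.006,0],
  [0,0.012,0,0,0,0,0],
  [0,0,0,0,0,0,0],
  [0,0,0,0,0,0,0],
])

```text
clock: 3.55
position: [501.1, 145.0, 65.5]
ee_rot: [-0.042, 0.706, -0.705, 0.044]
contact_force: [0.2, 0.9, -0.2]
gripper_width: -0.1
```

```bash
python3 -c "
from h import *
plan(*C[0],52)
a=snap('scene','s6.png')['color'];b=snap('top','t6.png')['color']
plan(*C[0],52)
a=cv2.resize(a[190:240,335:385],(600,600),interpolation=2);cv2.imwrite('pics/z6.png',np.clip(a[:,:,::-1]*1.8,0,255).astype(np.uint8))"
```

```text
t 3.55 pos [501.1 145.   65.5] F [ 0.21  0.87 -0.23] w -0.1
turn(rad) [ 0.001  0.    -0.003] shift(m), after the turn [0.0006 0.0135 0.0002] now-frame [0.0006 0.0135 0.0002]
t 3.65 pos [501.1 145.   65.7] F [-0.34  0.58  0.4 ] w 0.1
turn(rad) [ 0.001  0.    -0.003] shift(m), after the turn [0.0005 0.0137 0.0002] now-frame [0.0006 0.0137 0.0002]
```

View pics/z6.png

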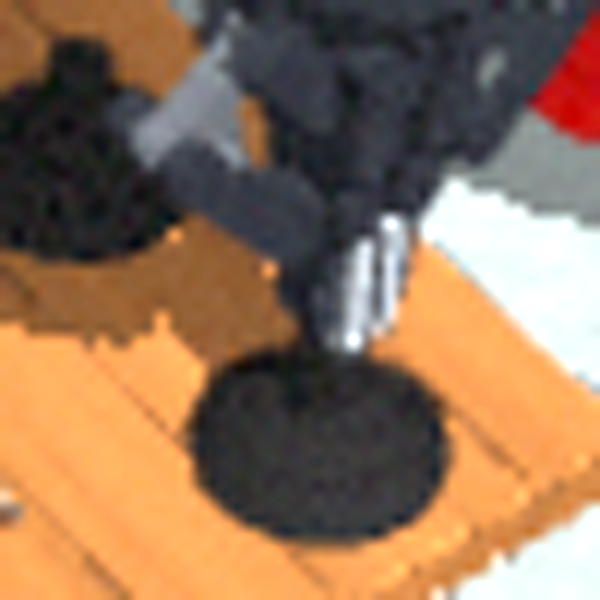

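Request:
play_rows([
  [0,0.005,0.002,0,0,-0.002,0],
  [0,0.004,0,0,0,0,0],
  [0,0.003,0,0,0,0,0],
  [0,0,0,0,0,0,0],
])

```text
clock: 4.05
position: [502.2, 143.3, 53.8]
ee_rot: [-0.042, 0.707, -0.705, 0.044]
contact_force: [-1.9, 0.8, 1.3]
gripper_width: 0.2
```

```bash
python3 -c "
from h import *
plan(*C[0],52);get_image('top');plan(*C[0],52)"
```

```text
t 4.05 pos [502.2 143.3  53.8] F [-1.86  0.79  1.29] w 0.2
turn(rad) [ 0.002  0.    -0.003] shift(m), after the turn [ 0.0015  0.0018 -0.0016] now-frame [ 0.0015  0.0018 -0.0016]
t 4.1 pos [502.2 143.4  54. ] F [-0.8   0.19  1.23] w -0.0
turn(rad) [ 0.002  0.    -0.003] shift(m), after the turn [ 0.0015  0.002  -0.0015] now-frame [ 0.0015  0.002  -0.0015]
```

Request:
play_rows([
  [0,0.002,0,0,0,0,0],
  [0,0,0,0,0,0,0],
  [0,0,0,0,0,0,0],
])

```text
clock: 4.4
position: [502.3, 143.4, 52.6]
ee_rot: [-0.042, 0.707, -0.705, 0.045]
contact_force: [-1.2, 0.5, 2.7]
gripper_width: 0.2
```

```bash
cat > f.py <<'E'
from h import *
F=[];Z=[]
for i in range(4): s=read_state();F.append(s['contact_force']);Z.append(s['position']);get_image('top')
print(np.mean(F,0).round(2),np.std(F,0).round(2),np.mean(Z,0).round(2),s['clock'])
E
python3 f.py
```

```text
[-0.72  0.55  2.75] [0.62 0.15 0.35] [502.29 143.37  52.54] 4.55
```

Request:
play_rows([
  [0,0.001,0,0,0,0,0],
  [0,0,0,0,0,0,0],
  [0,0,0,0,0,0,0],
  [0,0,0,0,0,0,0],
  [0,0,0,0,0,0,0],
])

```text
clock: 5.1
position: [502.3, 143.4, 51.7]
ee_rot: [-0.042, 0.707, -0.705, 0.045]
contact_force: [-0.6, 1.2, 3.3]
gripper_width: -0.1
```

```bash
python3 f.py
```

```text
[-0.73  0.24  3.08] [0.49 0.69 0.43] [502.3  143.38  51.69] 5.25
```

Request:
play_rows([
  [0,-0.01,0,0,0,0,0],
  [0,-0.03,0,0,0,0,0],
  [0,-0.02,0,0,0,0,0],
  [0,0,0,0,0,0,0],
])

```text
clock: 5.7
position: [502.2, 143.1, 113.4]
ee_rot: [-0.043, 0.706, -0.705, 0.044]
contact_force: [0.4, -0.3, -0.1]
gripper_width: 0.2
```

```bash
python3 -c "
from h import *
plan(507.5,43,75)"
```

```text
t 5.7 pos [502.2 143.1 113.4] F [ 0.43 -0.26 -0.13] w 0.2
turn(rad) [ 0.002  0.001 -0.002] shift(m), after the turn [0.0069 0.0384 0.1   ] now-frame [0.007  0.0382 0.1   ]
```

Request:
play_rows([
  [0.0035,0,0.05,0,0,0,0],
  [0.0035,0.01,0.05,0,0,0,0],
  [0,0.02,0,0,0,0,0],
  [0,0,0,0,0,0,0],
  [0,0,0,0,0,0,0],
])

```text
clock: 6.2
position: [508.2, 40.9, 82.3]
ee_rot: [-0.043, 0.707, -0.705, 0.046]
contact_force: [-0.0, 0.3, 0.8]
gripper_width: -0.2
```

```bash
python3 -c "
from h import *
plan(507.5,43,52)"
```

```text
t 6.2 pos [508.2  40.9  82.3] F [-0.03  0.27  0.78] w -0.2
turn(rad) [ 0.003  0.003 -0.005] shift(m), after the turn [ 0.0005  0.0303 -0.0021] now-frame [ 0.0006  0.0303 -0.0021]
```

Request:
play_rows([
  [0,0.012,-0.002,0.003,0.003,-0.005,0],
  [0,0.01,0,0,0,0,0],
  [0,0.004,0,0,0,0,0],
  [0,0,0,0,0,0,0],
  [0,0,0,0,0,0,0],
])

```text
clock: 6.7
position: [509.0, 45.3, 55.7]
ee_rot: [0.045, -0.705, 0.706, -0.045]
contact_force: [-0.8, -2.5, 3.5]
gripper_width: 0.0
```

```bash
python3 f.py
```

```text
[-0.7  -2.13  3.17] [0.09 0.32 0.21] [509.01  45.28  55.73] 6.85
```

Request:
play_rows([
  [0,0.002,0,0,0,0,0],
  [0,0.002,0,0,0,0,0],
  [0,0,0,0,0,0,0],
  [0,0,0,0,0,0,0],
])

```text
clock: 7.3
position: [509.1, 45.2, 54.3]
ee_rot: [0.044, -0.705, 0.706, -0.046]
contact_force: [-2.4, -2.1, 6.3]
gripper_width: 0.0
```

```bash
python3 f.py
```

```text
[-2.27 -1.77  6.73] [0.65 0.18 0.31] [509.09  45.25  54.25] 7.45
```

Request:
play_rows([
  [0,0.002,0,0,0,0,0],
  [0,0.002,0,0,0,0,0],
  [0,0.0015,0,0,0,0,0],
  [0,0.0005,0,0,0,0,0],
  [0,0.0005,0,0,0,0,0],
])

```text
clock: 8.0
position: [509.1, 45.3, 53.0]
ee_rot: [0.044, -0.705, 0.706, -0.047]
contact_force: [-2.6, -0.2, 8.6]
gripper_width: -0.2
```

```bash
python3 f.py
```

```text
[-3.24 -0.89  9.63] [0.45 0.45 0.79] [509.15  45.26  52.96] 8.15
```

Request:
play_rows([
  [0,0.002,0,0,0,0,0],
  [0,0.002,0,0,0,0,0],
  [0,0.001,0,0,0,0,0],
  [0,0.001,0,0,0,0,0],
  [0,0.001,0,0,0,0,0],
])

```text
clock: 8.7
position: [509.1, 45.2, 52.3]
ee_rot: [0.044, -0.705, 0.706, -0.048]
contact_force: [-3.6, -1.5, 10.9]
gripper_width: 0.1
```

```bash
python3 f.py
```

```text
[-3.41 -1.47 11.04] [0.16 0.67 0.13] [509.15  45.25  52.3 ] 8.85
```

Request:
play_rows([
  [0,0.002,0,0,0,0,0],
  [0,0.0015,0,0,0,0,0],
  [0,0.0015,0,0,0,0,0],
  [0,0.001,0,0,0,0,0],
  [0,0.001,0,0,0,0,0],
  [0,0.001,0,0,0,0,0],
])

```text
clock: 9.5
position: [509.1, 45.3, 52.4]
ee_rot: [0.043, -0.705, 0.706, -0.05]
contact_force: [-4.1, -0.7, 11.3]
gripper_width: -0.3
```

```bash
python3 f.py
```

```text
[-3.82 -1.13 10.57] [0.48 0.31 0.47] [509.14  45.26  52.41] 9.65
```

Request:
play_rows([
  [0,-0.01,0,0,0,0,0],
  [0,-0.02,0,0,0,0,0],
  [0,-0.01,0,0,0,0,0],
  [0,0,0,0,0,0,0],
])

```text
clock: 10.1
position: [509.5, 46.7, 93.9]
ee_rot: [-0.042, 0.706, -0.705, 0.051]
contact_force: [-0.1, -0.1, -0.9]
gripper_width: -0.0
```

```bash
python3 -c "
from h import *
plan(518.5,-37.5,80)"
```

```text
t 10.1 pos [509.5  46.7  93.9] F [-0.07 -0.08 -0.88] w -0.0
turn(rad) [ 0.     0.009 -0.012] shift(m), after the turn [0.0013 0.0139 0.0846] now-frame [0.0023 0.0138 0.0846]
```

Request:
play_rows([
  [0.002,0,0.042,0,0.009,-0.012,0],
  [0,0,0.042,0,0,0,0],
  [0,0.01,0,0,0,0,0],
  [0,0,0,0,0,0,0],
  [0,0,0,0,0,0,0],
])

```text
clock: 10.6
position: [518.2, -37.6, 81.0]
ee_rot: [-0.044, 0.707, -0.705, 0.043]
contact_force: [-0.4, -0.1, 0.5]
gripper_width: -0.0
```

```bash
python3 -c "
from h import *
plan(518.5,-37.5,52)"
```

```text
t 10.6 pos [518.2 -37.6  81. ] F [-0.36 -0.05  0.46] w -0.0
turn(rad) [0.002 0.002 0.001] shift(m), after the turn [-0.0003  0.029  -0.    ] now-frame [-0.0004  0.029   0.    ]
```

Request:
play_rows([
  [0,0.012,0,0.002,0.002,0,0],
  [0,0.009,0,0,0,0,0],
  [0,0.004,0,0,0,0,0],
  [0,0,0,0,0,0,0],
  [0,0,0,0,0,0,0],
])

```text
clock: 11.1
position: [518.5, -34.7, 55.3]
ee_rot: [0.045, -0.706, 0.706, -0.045]
contact_force: [0.5, -2.0, 1.6]
gripper_width: 0.2
```

```bash
python3 f.py
```

```text
[-0.15 -0.26  1.42] [0.7  1.   0.28] [518.57 -34.69  55.41] 11.25
```

Request:
play_rows([
  [0,0.002,0,0,0,0,0],
  [0,0.0015,0,0,0,0,0],
  [0,0.0005,0,0,0,0,0],
  [0,0,0,0,0,0,0],
  [0,0,0,0,0,0,0],
])

```text
clock: 11.8
position: [518.7, -34.7, 52.5]
ee_rot: [-0.044, 0.706, -0.706, 0.045]
contact_force: [-1.5, -0.5, 2.6]
gripper_width: 0.2
```

```bash
python3 f.py
```

```text
[-1.59 -0.28  3.42] [0.13 0.16 0.54] [518.69 -34.71  52.46] 11.95
```

Cup 3 supple (≈3.4 N at 4.6 mm). A touch deeper, hold, then cup 4.

Request:
play_rows([
  [0,0.001,0,0,0,0,0],
  [0,0,0,0,0,0,0],
  [0,0,0,0,0,0,0],
  [0,0,0,0,0,0,0],
  [0,0,0,0,0,0,0],
])

```text
clock: 12.5
position: [518.7, -34.7, 51.6]
ee_rot: [-0.044, 0.706, -0.706, 0.045]
contact_force: [-1.2, 0.3, 4.8]
gripper_width: -0.2
```

```bash
python3 f.py
```

```text
[-1.75  0.27  4.03] [0.37 0.28 0.63] [518.71 -34.71  51.56] 12.65
```

Request:
play_rows([
  [0,-0.01,0,0,0,0,0],
  [0,-0.02,0,0,0,0,0],
  [0,-0.01,0,0,0,0,0],
  [0,0,0,0,0,0,0],
])

```text
clock: 13.1
position: [519.3, -34.6, 92.7]
ee_rot: [-0.044, 0.706, -0.705, 0.045]
contact_force: [0.2, -0.5, 0.8]
gripper_width: 0.2
```

```bash
python3 -c "
from h import *
plan(533.7,-130,80)"
```

```text
t 13.1 pos [519.3 -34.6  92.7] F [ 0.18 -0.5   0.78] w 0.2
turn(rad) [ 0.001  0.004 -0.002] shift(m), after the turn [-0.0027  0.0127  0.0965] now-frame [-0.0022  0.0127  0.0965]
```

Request:
play_rows([
  [-0.002,0,0.048,0,0.004,-0.002,0],
  [0,0,0.048,0,0,0,0],
  [0,0.01,0,0,0,0,0],
  [0,0,0,0,0,0,0],
  [0,0,0,0,0,0,0],
])

```text
clock: 13.6
position: [533.7, -130.9, 80.7]
ee_rot: [-0.044, 0.706, -0.705, 0.044]
contact_force: [-0.5, 0.8, 0.1]
gripper_width: 0.1
```

```bash
python3 -c "
from h import *
plan(533.7,-130,52)"
```

```text
t 13.6 pos [ 533.7 -130.9   80.7] F [-0.52  0.82  0.11] w 0.1
turn(rad) [ 0.002  0.003 -0.   ] shift(m), after the turn [-0.0001  0.0287 -0.0009] now-frame [-0.0001  0.0287 -0.0009]
```

Request:
play_rows([
  [0,0.012,0,0.002,0.003,0,0],
  [0,0.009,0,0,0,0,0],
  [0,0.004,0,0,0,0,0],
  [0,0,0,0,0,0,0],
  [0,0,0,0,0,0,0],
])

```text
clock: 14.1
position: [534.1, -128.9, 55.2]
ee_rot: [0.046, -0.705, 0.707, -0.045]
contact_force: [-0.9, -1.0, 5.7]
gripper_width: 0.1
```

```bash
python3 f.py
```

```text
[-1.26 -1.86  5.43] [0.64 0.49 0.49] [ 534.08 -128.87   55.25] 14.25
```

Request:
play_rows([
  [0,0.002,0,0,0,0,0],
  [0,0.002,0,0,0,0,0],
  [0,0.002,0,0,0,0,0],
  [0,0.002,0,0,0,0,0],
  [0,0.002,0,0,0,0,0],
])

```text
clock: 14.8
position: [534.2, -128.9, 51.8]
ee_rot: [0.047, -0.703, 0.708, -0.047]
contact_force: [-4.5, -1.2, 14.2]
gripper_width: 0.1
```

```bash
python3 f.py
```

```text
[-4.92 -0.03 14.58] [0.46 0.8  0.41] [ 534.22 -128.94   51.86] 14.95
```

Request:
play_rows([
  [0,0.0013,0,0,0,0,0],
  [0,0.0013,0,0,0,0,0],
  [0,0.0013,0,0,0,0,0],
  [0,0.0013,0,0,0,0,0],
])

```text
clock: 15.4
position: [534.2, -128.9, 53.3]
ee_rot: [0.048, -0.702, 0.708, -0.049]
contact_force: [-3.9, -0.8, 10.1]
gripper_width: -0.5
```

```bash
python3 f.py
```

```text
[-3.49 -0.48 10.36] [0.36 0.29 0.63] [ 534.18 -128.89   53.25] 15.55
```

Request:
play_rows([
  [0,-0.01,0,0,0,0,0],
  [0,-0.03,0,0,0,0,0],
  [0,-0.03,0,0,0,0,0],
  [0,0,0,0,0,0,0],
])

```text
clock: 16.0
position: [534.3, -126.7, 125.1]
ee_rot: [0.048, -0.703, 0.708, -0.049]
contact_force: [1.0, -0.3, 1.0]
gripper_width: -0.0
```

```bash
python3 -c "
from h import *
plan(501.5,143.5,105)
import os
for n in('scene','top'): snap(n,n+'7.png')"
sed -i 's/^cv2.imwrite.*z.png.*//;s/^a=cv2.*//' m.py; python3 m.py
```

```text
t 16.0 pos [ 534.3 -126.7  125.1] F [ 0.96 -0.3   0.96] w -0.0
turn(rad) [-0.007  0.016 -0.001] shift(m), after the turn [-0.0003  0.0201 -0.2722] now-frame [-0.0047  0.0181 -0.2723]
scene [304.4 168.7] [295 159  20  18 221] [ 536.8 -126.    29. ]
scene [323.6 186.4] [314 177  20  18 237] [521.5 -32.7  29. ]
scene [340.6 203.2] [331 194  20  18 259] [511.   48.4  29. ]
scene [361.1 226.1] [351 216  21  19 291] [504.2 147.8  29. ]
top [278.1 226. ] [270 215  20  20 237] [496.1 146.   29. ]
top [347.  221.4] [338 216  19  10 106] [503.1 -36.8  29. ]
top [388.  221.4] [377 216  19  14 130] [ 500.  -144.8   29. ]
((470.9217224121094, 219.33682250976562), (42.58567810058594, 95.22718811035156), 3.6214847564697266)
[ 380.3 -295.    18. ]
[ 631.9 -323.5   18. ]
[ 621.1 -435.7   18. ]
[ 370.4 -405.4   18. ]
```

Request:
play_rows([
  [0,0,-0.05,0,0,0,0.045],
  [0,0,-0.05,0,0.016,0,0.045],
  [0,0,-0.05,0,0,0,0.045],
  [0,0,-0.05,0,0,0,0.045],
  [0,0,-0.05,0,0,0,0.045],
  [0,0.02,-0.022,0,0,0,0.045],
  [0,0,0,0,0,0,0.045],
  [0,0,0,0,0,0,0.045],
])

```text
clock: 17.0
position: [492.6, 147.0, 88.8]
ee_rot: [0.049, -0.702, 0.71, -0.033]
contact_force: [0.3, 0.0, -0.3]
gripper_width: 45.3
```

```bash
python3 -c "
from h import *
plan(501,143.7,70)"
```

```text
t 17.0 pos [492.6 147.   88.8] F [ 0.32  0.01 -0.31] w 45.3
turn(rad) [-0.01  -0.007  0.024] shift(m), after the turn [-0.008   0.0188  0.0043] now-frame [-0.0084  0.0186  0.0041]
```

Request:
play_rows([
  [-0.008,0.008,0.004,-0.01,-0.007,0.024,0.045],
  [0,0.01,0,0,0,0,0.045],
  [0,0,0,0,0,0,0.045],
  [0,0,0,0,0,0,0.045],
])

```text
clock: 17.4
position: [500.7, 140.2, 69.4]
ee_rot: [0.043, -0.705, 0.706, -0.041]
contact_force: [-0.3, 0.2, 0.1]
gripper_width: 45.2
```

```bash
python3 -c "
from h import *
plan(501,143.7,42)
a=snap('scene','s8.png')['color']
a=cv2.resize(a[185:245,330:390],(600,600),interpolation=2);cv2.imwrite('pics/z8.png',np.clip(a[:,:,::-1]*1.8,0,255).astype(np.uint8))"
```

```text
t 17.4 pos [500.7 140.2  69.4] F [-0.3   0.21  0.13] w 45.2
turn(rad) [-0.001 -0.004  0.003] shift(m), after the turn [-0.0007  0.0274 -0.0035] now-frame [-0.0008  0.0274 -0.0035]
```

View pics/z8.png

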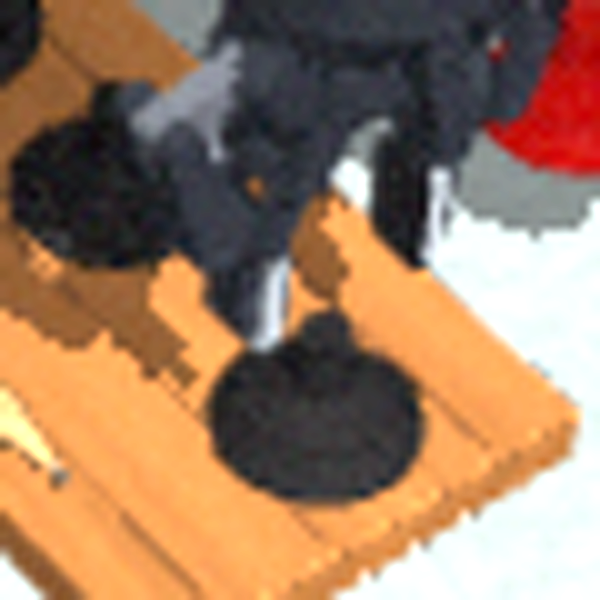

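Request:
play_rows([
  [-0.001,0.01,-0.0035,0,-0.004,0.003,0.045],
  [0,0.01,0,0,0,0,0.045],
  [0,0.006,0,0,0,0,0.045],
  [0,0,0,0,0,0,0.045],
  [0,0,0,0,0,0,0.045],
])

```text
clock: 17.95
position: [501.4, 143.9, 41.4]
ee_rot: [0.043, -0.705, 0.706, -0.043]
contact_force: [-0.5, 0.0, 0.5]
gripper_width: 44.8
```

```bash
python3 -c "
from h import *
plan(501,143.7,42)"
```

```text
t 17.95 pos [501.4 143.9  41.4] F [-0.48  0.02  0.49] w 44.8
turn(rad) [-0.001 -0.    -0.001] shift(m), after the turn [ 0.0004 -0.0006  0.0001] now-frame [ 0.0004 -0.0006  0.0001]
```

Request:
play_rows([
  [0,0,0,0,0,0,0],
  [0,0,0,0,0,0,0],
  [0,0,0,0,0,0,0],
  [0,0,0,0,0,0,0],
  [0,0,0,0,0,0,0],
  [0,0,0,0,0,0,0],
])

```text
clock: 18.55
position: [501.5, 144.1, 42.2]
ee_rot: [0.043, -0.706, 0.706, -0.044]
contact_force: [-0.3, -0.3, -0.1]
gripper_width: 13.5
```

Request:
play_rows([
  [0,-0.01,0,0,0,0,0],
  [0,-0.02,0,0,0,0,0],
  [0,-0.02,0,0,0,0,0],
  [0,-0.02,0,0,0,0,0],
  [0,0,0,0,0,0,0],
  [0,0,0,0,0,0,0],
])

```text
clock: 19.15
position: [501.5, 144.1, 117.0]
ee_rot: [-0.042, 0.706, -0.706, 0.044]
contact_force: [0.1, -0.7, -0.7]
gripper_width: 13.1
```

```bash
python3 -c "
from h import *
d=get_image('top')
# tray
T=np.array([[380,-294],[631.8,-323.8],[620.3,-436.7],[369.6,-405]])
print(T.mean(0)); c=T.mean(0)
plan(c[0]+62,c[1]-7,120)
a=snap('scene','s9.png')['color']
a=cv2.resize(a[90:250,230:430],(800,600),interpolation=2);cv2.imwrite('pics/z9.png',np.clip(a[:,:,::-1]*1.5,0,255).astype(np.uint8))"
```

```text
[ 500.425 -364.875]
t 19.2 pos [501.9 144.2 117.1] F [ 0.32 -1.03  0.34] w 13.1
turn(rad) [-0.     0.    -0.003] shift(m), after the turn [ 0.0028 -0.0029  0.5196] now-frame [ 0.0028 -0.0028  0.5196]
```

View pics/z9.png

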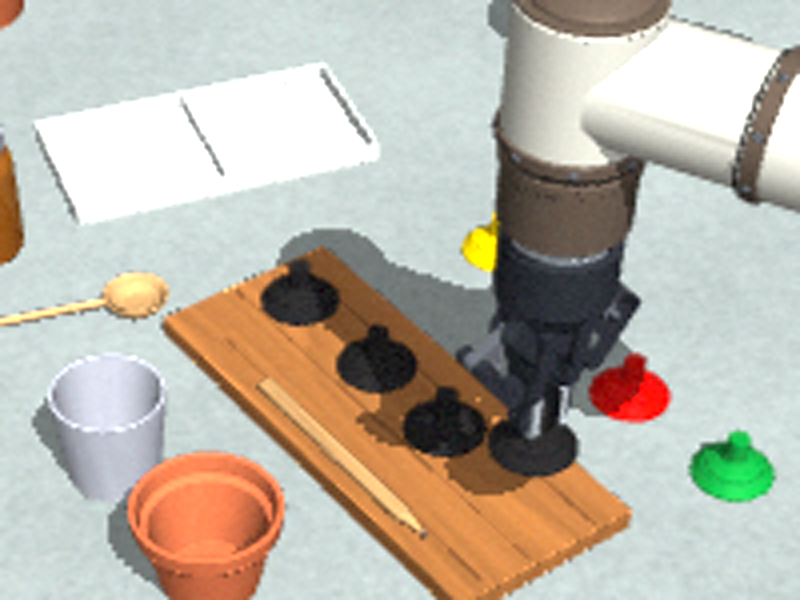

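Request:
play_rows([
  [0,-0.01,0.03,0,0,0,0],
  [0,0,0.05,0,0,0,0],
  [0,0,0.05,0,0,0,0],
  [0,0,0.05,0,0,0,0],
  [0,0,0.05,0,0,0,0],
  [0,0,0.05,0,0,0,0],
  [0,0,0.05,0,0,0,0],
  [0,0,0.05,0,0,0,0],
  [0,0,0.05,0,0,0,0],
  [0,0,0.05,0,0,0,0],
])

```text
clock: 20.25
position: [559.3, -332.1, 116.9]
ee_rot: [-0.053, 0.706, -0.705, 0.042]
contact_force: [0.9, 1.5, -0.9]
gripper_width: 13.3
```

```bash
python3 -c "
from h import *
d=get_image('top');print(ray(d,471,218.2,18))
plan(565,-372,60)"
```

```text
[ 502.8 -365.2   18. ]
t 20.3 pos [ 559.8 -339.2  116.2] F [ 5.47 -4.57  1.32] w 13.5
turn(rad) [-0.001  0.008  0.015] shift(m), after the turn [-0.0012  0.0562  0.0332] now-frame [-0.0017  0.0562  0.0332]
```

Request:
play_rows([
  [-0.001,0.01,0.03,0,0.008,0.015,0],
  [0,0.02,0,0,0,0,0],
  [0,0.02,0,0,0,0,0],
  [0,0,0,0,0,0,0],
  [0,0,0,0,0,0,0],
])

```text
clock: 20.8
position: [561.1, -374.4, 57.2]
ee_rot: [-0.043, 0.707, -0.705, 0.037]
contact_force: [0.6, 1.1, -0.6]
gripper_width: 13.1
```

```bash
python3 -c "
from h import *
plan(566,-372,26)
a=snap('scene','s10.png')['color']
a=cv2.resize(a[80:160,220:340],(780,520),interpolation=2);cv2.imwrite('pics/z10.png',a[:,:,::-1])"
```

```text
t 20.8 pos [ 561.1 -374.4   57.2] F [ 0.65  1.12 -0.55] w 13.1
turn(rad) [ 0.003 -0.008  0.008] shift(m), after the turn [-0.0052  0.0312 -0.0018] now-frame [-0.0054  0.0311 -0.0018]
```

View pics/z10.png

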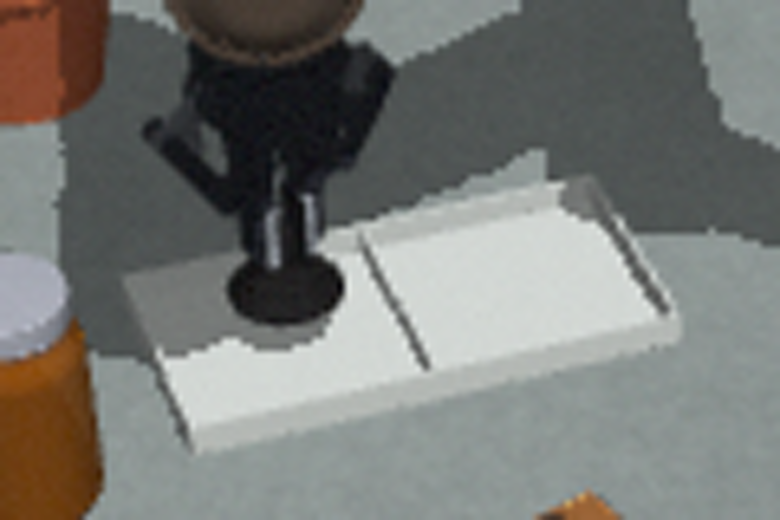

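Request:
play_rows([
  [-0.004,0.012,-0.002,0.003,-0.008,0.008,0],
  [0,0.01,0,0,0,0,0],
  [0,0.006,0,0,0,0,0],
  [0,0.001,0,0,0,0,0],
  [0,0,0,0,0,0,0],
])

```text
clock: 21.35
position: [567.1, -371.1, 30.9]
ee_rot: [0.042, -0.705, 0.707, -0.046]
contact_force: [-0.0, -0.0, 0.0]
gripper_width: 13.3
```

```bash
python3 f.py
```

```text
[-0.12  0.03 -0.98] [0.36 0.3  0.58] [ 567.12 -371.19   30.99] 21.5
```

Request:
play_rows([
  [0,0.003,0,0,0,0,0],
  [0,0.0015,0,0,0,0,0],
  [0,0.001,0,0,0,0,0],
  [0,0,0,0,0,0,0],
])

```text
clock: 21.95
position: [567.5, -371.7, 26.0]
ee_rot: [0.042, -0.705, 0.707, -0.046]
contact_force: [-0.3, 0.5, 1.1]
gripper_width: 13.5
```

```bash
python3 f.py
```

```text
[-0.31  0.21  0.11] [0.04 0.25 0.65] [ 567.52 -371.63   26.05] 22.1
```

Request:
play_rows([
  [0,0,0,0,0,0,0.045],
  [0,0,0,0,0,0,0.045],
  [0,0,0,0,0,0,0.045],
  [0,0,0,0,0,0,0.045],
  [0,-0.01,0,0,0,0,0.045],
  [0,-0.03,0,0,0,0,0.045],
  [0,-0.03,0,0,0,0,0.045],
  [0,0,0,0,0,0,0.045],
  [0,0,0,0,0,0,0.045],
])

```text
clock: 23.05
position: [567.1, -371.6, 100.7]
ee_rot: [0.042, -0.704, 0.707, -0.046]
contact_force: [0.4, -0.5, -1.0]
gripper_width: 45.0
```

```bash
python3 -c "
from h import *
plan(518.5,-36,80)
d=get_image('scene');im=d['color'][80:160,220:340].max(2)<45
k,l,s,c=cv2.connectedComponentsWithStats(im.astype(np.uint8))
for i in range(1,k):
  if s[i][4]>40: print(s[i],c[i]+[220,80],ray(d,*(c[i]+[220,80]),13))"
```

```text
t 23.05 pos [ 567.1 -371.6  100.7] F [ 0.38 -0.48 -1.03] w 45.0
turn(rad) [-0.004  0.002 -0.006] shift(m), after the turn [ 0.0073  0.0207 -0.3391] now-frame [ 0.0066  0.0192 -0.3392]
[ 19   0  40  31 595] [258.54285714  90.45042017] [ 487.  -591.1   13. ]
[ 35  44  17  14 153] [262.56862745 131.81699346] [ 570.4 -364.8   13. ]
```

Cup 1 stands in the tray at about (570, −367). Now back to cup 3.

Request:
play_rows([
  [0.007,0,-0.04,-0.004,0.002,-0.006,0.045],
  [0,0,-0.05,0,0,0,0.045],
  [0,0,-0.05,0,0,0,0.045],
  [0,0,-0.05,0,0,0,0.045],
  [0,0,-0.05,0,0,0,0.045],
  [0,0,-0.05,0,0,0,0.045],
  [0,0,-0.04,0,0,0,0.045],
  [0,0,0,0,0,0,0.045],
  [0,0,0,0,0,0,0.045],
])

```text
clock: 24.0
position: [516.2, -39.9, 94.5]
ee_rot: [0.045, -0.705, 0.707, -0.04]
contact_force: [0.3, 0.7, 1.0]
gripper_width: 45.1
```

```bash
python3 -c "
from h import *
plan(518.5,-35.5,68)"
```

```text
t 24.0 pos [516.2 -39.9  94.5] F [0.32 0.72 1.04] w 45.1
turn(rad) [-0.002 -0.001  0.008] shift(m), after the turn [-0.0028  0.0265 -0.0041] now-frame [-0.003   0.0264 -0.0042]
```

Request:
play_rows([
  [-0.003,0.012,-0.003,-0.002,-0.001,0.008,0.045],
  [0,0.01,0,0,0,0,0.045],
  [0,0,0,0,0,0,0.045],
  [0,0,0,0,0,0,0.045],
])

```text
clock: 24.4
position: [518.6, -39.7, 70.6]
ee_rot: [0.042, -0.706, 0.706, -0.041]
contact_force: [0.2, -0.1, 0.3]
gripper_width: 44.5
```

```bash
python3 -c "
from h import *
plan(519,-35.5,42)"
```

```text
t 24.4 pos [518.6 -39.7  70.6] F [ 0.15 -0.1   0.3 ] w 44.5
turn(rad) [-0.    -0.004  0.002] shift(m), after the turn [-0.0009  0.0286 -0.0041] now-frame [-0.0009  0.0286 -0.0041]
```

Request:
play_rows([
  [-0.001,0.01,-0.0035,0,-0.004,0.002,0.045],
  [0,0.01,0,0,0,0,0.045],
  [0,0.007,0,0,0,0,0.045],
  [0,0,0,0,0,0,0.045],
  [0,0,0,0,0,0,0.045],
])

```text
clock: 24.9
position: [519.3, -37.3, 41.1]
ee_rot: [0.042, -0.706, 0.706, -0.042]
contact_force: [-0.6, -0.6, 0.8]
gripper_width: 45.2
```

```bash
python3 -c "
from h import *
plan(519,-35.5,42)"
```

```text
t 24.9 pos [519.3 -37.3  41.1] F [-0.6  -0.64  0.81] w 45.2
turn(rad) [-0.001 -0.002  0.   ] shift(m), after the turn [ 0.0001 -0.0009 -0.0018] now-frame [ 0.0001 -0.0009 -0.0018]
```

Request:
play_rows([
  [0,-0.001,-0.0015,0,0,0,0],
  [0,0,0,0,0,0,0],
  [0,0,0,0,0,0,0],
  [0,0,0,0,0,0,0],
  [0,0,0,0,0,0,0],
  [0,0,0,0,0,0,0],
])

```text
clock: 25.5
position: [519.6, -35.4, 43.2]
ee_rot: [0.042, -0.706, 0.706, -0.043]
contact_force: [-0.5, 0.3, -0.4]
gripper_width: 12.8
```

Request:
play_rows([
  [0,-0.01,0,0,0,0,0],
  [0,-0.02,0,0,0,0,0],
  [0,-0.02,0,0,0,0,0],
  [0,-0.02,0,0,0,0,0],
  [0,0,0,0,0,0,0],
  [0,0,0,0,0,0,0],
])

```text
clock: 26.1
position: [519.4, -35.5, 118.0]
ee_rot: [0.042, -0.706, 0.706, -0.043]
contact_force: [0.8, -0.6, -1.4]
gripper_width: 13.0
```

```bash
python3 -c "
from h import *
plan(437,-357,115)"
```

```text
t 26.1 pos [519.4 -35.5 118. ] F [ 0.77 -0.57 -1.42] w 13.0
turn(rad) [-0.    -0.002 -0.002] shift(m), after the turn [0.121  0.003  0.3091] now-frame [0.1203 0.0029 0.3093]
```

Request:
play_rows([
  [0.01,0,0.03,0,0,0,0],
  [0.018,0,0.046,0,0,0,0],
  [0.018,0,0.046,0,0,0,0],
  [0.018,0,0.046,0,0,0,0],
  [0.018,0,0.046,0,0,0,0],
  [0.018,0,0.046,0,0,0,0],
  [0.018,0,0.044,0,0,0,0],
  [0,0,0,0,0,0,0],
  [0,0,0,0,0,0,0],
])

```text
clock: 27.0
position: [434.5, -359.5, 110.4]
ee_rot: [-0.046, 0.707, -0.704, 0.041]
contact_force: [0.5, -0.2, -0.7]
gripper_width: 13.1
```

```bash
python3 -c "
from h import *
plan(437,-357,60)"
```

```text
t 27.0 pos [ 434.5 -359.5  110.4] F [ 0.51 -0.21 -0.69] w 13.1
turn(rad) [0.005 0.002 0.007] shift(m), after the turn [-0.0027  0.0504 -0.0022] now-frame [-0.0031  0.0504 -0.0019]
```

Request:
play_rows([
  [-0.003,0.015,-0.002,0.005,0.002,0.007,0],
  [0,0.02,0,0,0,0,0],
  [0,0.02,0,0,0,0,0],
  [0,0.015,0,0,0,0,0],
  [0,0,0,0,0,0,0],
  [0,0,0,0,0,0,0],
])

```text
clock: 27.6
position: [438.1, -350.7, 36.4]
ee_rot: [-0.047, 0.706, -0.705, 0.045]
contact_force: [0.5, 0.4, -0.6]
gripper_width: 13.4
```

```bash
python3 -c "
from h import *
plan(437,-357,27.2)"
```

```text
t 27.6 pos [ 438.1 -350.7   36.4] F [ 0.51  0.44 -0.59] w 13.4
turn(rad) [0.002 0.007 0.003] shift(m), after the turn [0.0019 0.0092 0.0061] now-frame [0.0019 0.0091 0.0061]
```

Request:
play_rows([
  [0.001,0,0.006,0.002,0.007,0.003,0],
  [0,0.004,0,0,0,0,0],
  [0,0.003,0,0,0,0,0],
  [0,0.0015,0,0,0,0,0],
  [0,0,0,0,0,0,0],
])

```text
clock: 28.1
position: [440.0, -357.1, 30.0]
ee_rot: [0.042, -0.705, 0.707, -0.045]
contact_force: [0.1, 0.1, -0.4]
gripper_width: 13.2
```

```bash
python3 f.py
```

```text
[-0.17  0.24 -0.56] [0.3  0.38 0.14] [ 440.03 -357.15   30.11] 28.25
```

Request:
play_rows([
  [0,0.0015,0,0,0,0,0],
  [0,0.001,0,0,0,0,0],
  [0,0.0005,0,0,0,0,0],
  [0,0,0,0,0,0,0],
])

```text
clock: 28.7
position: [440.2, -357.3, 27.1]
ee_rot: [0.042, -0.705, 0.707, -0.046]
contact_force: [0.2, -0.3, -0.3]
gripper_width: 13.2
```

```bash
python3 f.py
```

```text
[ 0.21 -0.6   0.31] [0.46 0.25 0.42] [ 440.19 -357.24   27.13] 28.85
```

Rim down at the predicted height. Release, retreat upward and clear of the view, then check.

Request:
play_rows([
  [0,0,0,0,0,0,0.045],
  [0,0,0,0,0,0,0.045],
  [0,0,0,0,0,0,0.045],
  [0,0,0,0,0,0,0.045],
  [0,-0.01,0,0,0,0,0.045],
  [0,-0.04,0,0,0,0,0.045],
  [0,-0.05,0,0,0,0,0.045],
  [0,-0.05,0,0,0,0,0.045],
  [0,-0.05,0,0,0,0,0.045],
  [0,0,0,0,0,0,0.045],
])

```text
clock: 29.9
position: [438.6, -357.3, 235.9]
ee_rot: [0.043, -0.704, 0.707, -0.045]
contact_force: [0.8, -0.3, -0.5]
gripper_width: 44.9
```

Request:
play_rows([
  [0,-0.02,-0.05,0,0,0,0.045],
  [0,0,-0.05,0,0,0,0.045],
  [0,0,-0.05,0,0,0,0.045],
  [0.02,0,-0.05,0,0,0,0.045],
  [0.02,0,-0.05,0,0,0,0.045],
  [0,0,0,0,0,0,0.045],
  [0,0,0,0,0,0,0.045],
])

```text
clock: 30.6
position: [372.2, -121.0, 257.0]
ee_rot: [0.037, -0.704, 0.708, -0.05]
contact_force: [-0.1, -0.6, 0.7]
gripper_width: 45.3
```

```bash
python3 -c "
from h import *
plan(437,-357,60)
a=snap('scene','s11.png')['color'];b=snap('top','t11.png')['color']
im=np.vstack([cv2.resize(a[90:250,180:430],(700,300)),cv2.resize(b[100:300,150:520],(700,300))])
cv2.imwrite('pics/z11.png',im[:,:,::-1])"; python3 m.py
```

```text
t 30.6 pos [ 372.2 -121.   257. ] F [-0.08 -0.62  0.71] w 45.3
turn(rad) [-0.007  0.002 -0.018] shift(m), after the turn [-0.0356  0.197   0.2422] now-frame [-0.0316  0.1993  0.2408]
scene [304.4 169. ] [295 160  20  17 214] [ 537.4 -124.8   29. ]
scene [340.6 203.2] [331 194  21  18 260] [511.   48.4  29. ]
top [382.2 209.1] [373 200  20  19 307] [ 533.  -130.7   29. ]
top [317.2 220.9] [308 212  20  19 309] [506.7  42.   29. ]
((469.7945251464844, 214.74649047851562), (45.41545867919922, 90.80564880371094), 3.6214849948883057)
[ 398.4 -289.6   18. ]
[ 638.8 -316.7   18. ]
[ 627.3 -436.4   18. ]
[ 387.8 -407.5   18. ]
```

View pics/z11.png

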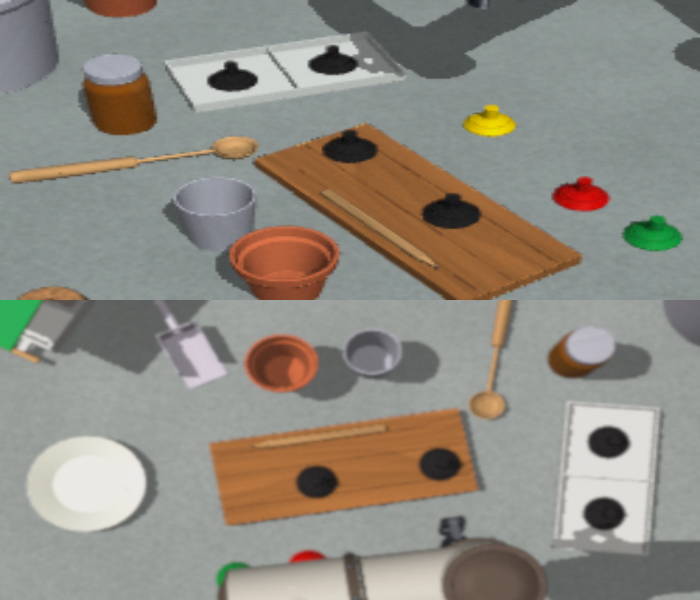

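```bash
python3 -c "
from h import *
print(job_done())"
```

```text
the job is handed in; nothing more can be done
None
```

I pressed all four cups, put the two supple ones (cups 1 and 3) in the seed tray, and handed the job in. The two stiff ones (cups 2 and 4) are still on the offcut. It took about 31 s of the 72 s allowed.

| Cup (left to right) | Depth pressed | Push back | Verdict |
|---|---|---|---|
| 1 | about 5.3 mm | 3.1 N | supple |
| 2 | about 4.8 mm | 11 N (2.3 N per mm) | perished |
| 3 | about 5.4 mm | 4.0 N | supple |
| 4 | about 5.1 mm | 14.5 N | perished |

- **Tray:** the last pictures show cups 1 and 3 standing knob up, one in each compartment.
- **Offcut:** cups 2 and 4 measure where they first stood, to within about a millimetre.
- **Everything else:** the pencil and other bystanders look undisturbed. The red and green look-alikes were mostly hidden by the arm in the top view but stood upright in the other picture.

**Weak points in the checks:**
- Cup 2 stopped just short of 5 mm. Its 11 N is a little under the 12 to 14 N you gave for a perished cup, but far above a supple one.
- Cup 4's full-depth hold was only about 0.3 s before the arm eased back to 3.8 mm (10.4 N).
- The two cameras disagreed by about 4 to 5 mm sideways, so I aimed between them, nearer the top camera's reading.
- The final tray outline came out smaller and shifted, because the cups and the arm's shadow cut into the colour mask. By eye in the pictures the tray had not moved.

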